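# Stow the cutter tray and slide the case shut

### The arm

A 6-joint arm with a two-finger parallel gripper is mounted at the origin on a cart in front of the work surface, level with it; the furniture and walls round the work are solid. World frame = base frame: x ahead of the robot, y to its left, z up, the work surface at z = 0. Lengths are in mm, angles in rad, forces in N, time in s.
With the tool pointing down it reaches from about 375 to 975 mm from the base axis. Payload 3.8 kg.
Tool frame: the origin (TCP) lies on the mounting face of the last link; the fingertips stand 166 mm ahead of it and the grasp point (between the pads) lies 147 mm ahead of it; z points along the fingers, y is the line along which they close (so a half turn about z gives the same grasp; the last joint's range is limited). The gripper opens to 88 mm and grips with 3 to 60 N. Pads are 18 mm wide; open, the fingers measure 123 mm over their backs; the gripper's body (75 mm by 187 mm) begins 45 mm behind the grasp point.
Start: joints at [-1.268, 0.264, 1.604, -0, 1.274, -0.037], TCP at [224.971, -636.402, 404.706] pointing down, gripper open.
Joint ranges: [-2.63, 2.63], [-0.94, 2.18], [0.31, 2.57], [-1.31, 4.45], [0, 2.66], [-2.55, 2.55]. Speed limits (rad/s): [2.57, 2.57, 3.14, 3.14, 3.14, 3.14].

### API

Orientations are given as a unit quaternion [x, y, z, w].
In Python, from rig import arm gives the robot as it stands.
- The arm moves only by the tool drive_tool, never from a script. Its arguments are lists of equal length, an entry for each row: "linear": the shift along the world's x, y, z each as a share of 20 mm, from -1 to 1, a list of three; "angular": the turn, a rotation vector about the world's x, y, z each as a share of 0.12 rad, from -1 to 1, a list of three; "jaw": the gripper command: -1 is fully open, 1 is shut, values between are in proportion. In form: {"linear": [[dx, dy, dz], ...], "angular": [[wx, wy, wz], ...], "jaw": [jaw, ...]}. A call has 1 to 5 rows; each row shifts and turns the commanded pose from where the row before left it; what a row does not reach is not made up. A row lasts 1/10 s, in which the tool goes at most 50 mm and 8.59 degrees, less where a joint would pass 70% of its speed; a pose out of reach is approached as far as the arm can. A call with a number of a shift or a turn outside -1 to 1 is refused whole. A call with a gripper value outside its range is refused whole. The fingers move at their own pace and stop on an object; "grip_force" is the grip in N (left out, the last holds). Time passes only in rows, so rows that do not move let the fingers close. It gives the time, the measured TCP pose, the force, the opening and the grip force at its end, in the units of the state.
- arm.sense(): the state, without advancing time (a new reading comes with each control period).
- arm.get_image(name): name is "scene" or "top"; returns a dict with "frame" (400x640x3 uint8, blue, green, red), "intrinsics" (3x3 intrinsics, pixels), "k1" (the pictures are not rectified: a ray, as slopes to the right and down, at radius r is drawn at 1 + k1 r^2 times it, then the intrinsics apply), "xyz" and "rotation" of the camera in the world. Camera axes: x right, y up, looking along -z (the intrinsics and any distortion apply to the point x, -y, -z); pixel columns grow to the right and rows downward; lengths in mm; the calibration is good to about 2 mm. A picture is of the moment at which its call begins. There is no depth.
- arm.close_job(): hands the job in; it is judged then, once.
The state is a dict: "time": time; "joints": joint angles; "dq": joint speeds; "tau": joint torques, N m; "tool_pos": TCP position; "ee_rot": TCP orientation; "force": force on the tool from outside, world axes, zero at the start; "ft_torque": the same for the moment, N m; "width": opening from 0.0 (shut) to 1.0 (fully open); "grip_force": force on a finger pad.
Only numpy, scipy, OpenCV 4.12 (cv2) and the standard library are available. Lean on these libraries where they do the work, as an engineer would, in place of code of your own. Each camera call takes 0.05 s, during which the arm holds its last target. There are 200 camera calls.

### The job

Put the tray of cutters back into the open compartment of the wooden case, all four corner holes down over their posts and the tray level on its supports with both cutters still in it, then slide the hatch past its stiff catch until it is fully home against the end bar. Ease it home without ramming the bar, and leave the jar, printing block, tin and pot as they stand.

Things in the scene. Friction and masses are not known exactly. Their poses are not given: they have to be found in the camera images.
- case: Low wooden storage case, 297 mm long (its x), 200 mm wide (y), fixed to the table. Origin: centre of its underside. Its +x is the way the hatch closes. The -x half has a fixed deck, top 112 mm over the table; the +x half is an open compartment, x = 12 to 135 mm, 180 mm wide. Aluminium tracks along both long edges rise to 127 mm over the table, 166 mm apart between their lips.
- posts (a point): Middle between the four posts in the compartment, at the height of the pin tips (case x = 73.5 mm, y = 0, 69 mm over the table). Each post is a wooden column 16 mm thick and 47 mm high over the table, whose top supports the tray, with a steel pin 8 mm thick on it, pointed over its last 7 mm. Posts stand 40 mm from this point along the case's x and 64 mm along its y, either way.
- seat (a point): The point in the case (x = 73.5 mm, y = 0, 99 mm over the table, axes as the case) where the middle of the tray's grip bar must be when the tray is fully seated, the tray's x along the case's x. Either way round of the tray fits.
- tray_grip (a point): Middle of the grip bar of the loose wooden tray, 52 mm above the tray's underside; axes as the tray: x along the bar, z up. The bar is 84 mm long (x), 12 mm wide (y), 12 mm high, on two legs at its ends: pinch it across y, at its middle. Fully seated, the bar stays 8 mm below the hatch; were the tray on the pin tips, the bar would stand in the hatch's way.
- tray_floor (a point): Centre of the tray's underside. Tray 104 mm (x) by 150 mm (y), floor 6 mm thick, rim 18 mm high, about 0.2 to 0.35 kg with its two cutters. Four round holes 11 mm wide through the floor at x = -40 and +40, y = -64 and +64 mm.
- cutter_star: Thin metal star-shaped cutter, 53 by 52 mm, 20 mm high, lying loose in the tray on one side of the grip bar. Origin: centre of its underside.
- cutter_bird: Thin metal bird-shaped cutter, 47 by 50 mm, 20 mm high, lying loose in the tray on the other side of the bar. Origin: centre of its underside.
- hatch (a joint): Travel of the sliding hatch in m along the case's x: 0 = closed, its edge touching the rubber pad of the end bar (slightly below 0 when pressed; let go, it may rest 1 or 2 mm off), 0.15 = fully open; it starts 0.132 to 0.15 open, clear of the compartment. Plywood panel 130 mm (x) by 170 mm (y) by 8 mm, top 121 mm over the table, 0.35 kg. It drags with about 5 N, plus 20 N per m/s.
- catch (a point): Sprung ball in the left (+y) track that catches a bump on the hatch's side edge. Over the last 7 mm it resists: about 3 to 5 mm before closed the hatch sticks until pushed with about 16 to 24 N, then it slips home and stays, though it can spring back a few mm off the pad when let go: look, and press again. A hatch stuck at the catch is not closed.
- pull (a point): Centre of the hatch's upright pull bar (axes as the case): 14 mm (x) by 100 mm (y), from 121 to 153 mm over the table, wood, near the hatch's trailing (-x) edge; at case x = 23 mm minus the hatch's travel. Closing moves it along the case's +x; it can be pushed on its -x face from above and behind.
- buffer: Fixed end bar of the frame with a rubber pad, 190 mm long (y), from 112 to 128 mm over the table, at case x = 138 to 147 mm. Origin: below the middle of the pad's face, at the bar's underside. The hatch closes against the pad; pressing it there with more than 45 N is ramming.
- spice_jar_1: Upright spice jar with a black lid, 44 mm wide, 96 mm high, loose bystander. Origin: centre of its underside.
- print_block: Wooden printing block with a turned grip, 50 by 62 mm, 68 mm high, loose bystander. Origin: centre of its underside.
- tin: Food tin, 75 mm wide, 58 mm high, loose bystander. Origin: centre of its underside.
- pot_1: Low round white pot with a grey lid, 69 mm wide, 41 mm high, loose bystander. Origin: centre of its underside.

How it is judged:
By the outcome, as a careful person would: the job done as asked, in the order asked, and still so for the second after the job is handed in, with the robot touching nothing.
It also fails if it takes over 72 s, if anything falls off the work surface, if the arm or the gripper's body presses on something with over 40 N, if the wrist force passes 120 N, or if a joint passes its speed limit or range.

## Working session

There is one attempt and no reset: what is moved stays moved. The work goes in short steps, Python scripts to look and compute and a tool call to move; the robot and the scene stay as the last step left them, time stands still between calls to the robot, and variables do not carry over. Pictures are saved under pics/ and viewed, at most 10 in all, crops included, and the job is handed in when it is done.

Besides the shell and the picture viewer there is one more tool, called after "Call:" as a command line: name --argument value ..., lists and objects as JSON in quotes. drive_tool: Moves the arm, as the interface text tells. Shift numbers are shares of 20 mm and turn numbers shares of 0.12 rad, none past 1 either way. Its arguments: {"type":"object","properties":{"linear":{"type":"array"},"angular":{"type":"array"},"jaw":{"type":"array"},"grip_force":{"type":"number"}},"required":["linear","angular","jaw"]}

```bash
ls; mkdir -p pics; cat > h.py <<'E'
import numpy as np,cv2
from rig import arm
def snap(n,f=None):
    d=arm.get_image(n)
    if f: cv2.imwrite('pics/'+f,d['frame'])
    return d
def ray(d,u,v):
    K=np.array(d['intrinsics'],float);k=d['k1']
    p=np.array([(u-K[0,2])/K[0,0],(v-K[1,2])/K[1,1]])
    q=p.copy()
    for _ in range(20): q=p/(1+k*(q@q))
    return np.array(d['rotation']).reshape(3,3)@np.array([q[0],-q[1],-1.])
def at(d,u,v,z):
    r=ray(d,u,v);c=np.array(d['xyz'],float)
    return c+r*(z-c[2])/r[2]
def proj(d,P):
    K=np.array(d['intrinsics'],float)
    c=np.array(d['rotation']).reshape(3,3).T@(np.asarray(P,float)-np.array(d['xyz'],float))
    q=np.array([c[0],-c[1]])/-c[2];q=q*(1+d['k1']*(q@q))
    return K[0,0]*q[0]+K[0,2],K[1,1]*q[1]+K[1,2]
E
python3 - <<'E'
from h import *
for n in('scene','top'):
    d=snap(n,n+'0.png');print(n,d['intrinsics'],d['k1'],d['xyz'],d['rotation'])
print(arm.sense())
E
```

```text
pics
scene [[459.27274862   0.         321.31800834]
 [  0.         459.27274862 198.36951438]
 [  0.           0.           1.        ]] -0.08963344288230672 [ -238.87006345 -1113.49297694   871.40957075] [ 0.4766473  -0.15447304 -0.25687469  0.82641444]
top [[488.56670435   0.         327.3379357 ]
 [  0.         488.56670435 196.43460378]
 [  0.           0.           1.        ]] 0.019717675043879727 [-165.71883011  -94.85733415 1833.65373863] [ 0.14555453 -0.12468754 -0.63294779  0.75009599]
{'time': 0.1, 'joints': array([-1.26791074e+00,  2.64704464e-01,  1.60518590e+00, -2.30865038e-05,
        1.27370357e+00, -3.69287767e-02]), 'dq': array([-0.00110175, -0.00027532, -0.00304985,  0.00104525,  0.00083016,
        0.00048853]), 'tau': array([ 3.06255506e-04, -5.03618717e+01, -3.58070970e+01,  7.29958853e-02,
        2.33732339e-02, -5.60409387e-05]), 'tool_pos': array([ 224.87617592, -636.13502982,  403.52204571]), 'ee_rot': array([ 9.85599399e-01,  1.69094124e-01, -1.43608235e-04, -9.90341167e-04]), 'force': array([-1.06044939,  1.28107671, -0.50846709]), 'ft_torque': array([ 0.01218898, -0.01564081,  0.02183201]), 'grip_force': 0.0, 'width': 0.9989013889476553}
```

View pics/top0.png

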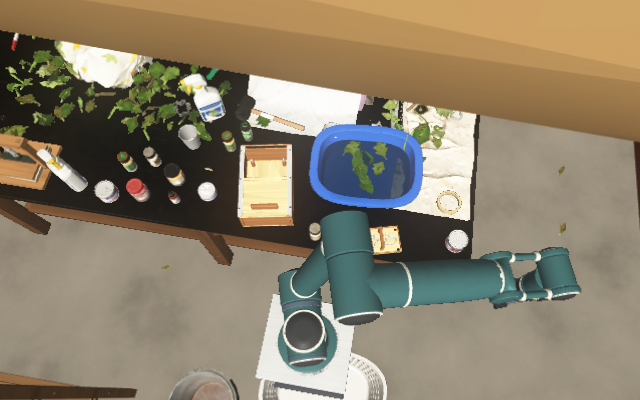

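View pics/scene0.png

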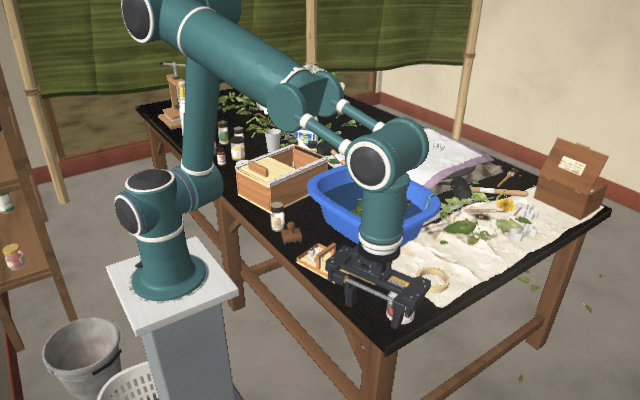

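Top shows the case at about (266,185), compartment away from the robot; the tray at (385,240), partly hidden by the arm; the tin at (457,241), jar at (315,231). Next I zoom in.

```bash
sed -i 's/^from rig/from scipy.spatial.transform import Rotation as R\nfrom rig/; s/np.array(d\[.rotation.\]).reshape(3,3)/R.from_quat(d["rotation"]).as_matrix()/' h.py
python3 - <<'E'
from h import *
a=cv2.imread('pics/top0.png')[135:260,230:430];b=cv2.imread('pics/scene0.png')[140:290,230:430]
cv2.imwrite('pics/c0.png',np.vstack([cv2.resize(a,None,fx=4,fy=4,interpolation=cv2.INTER_CUBIC)]))
cv2.imwrite('pics/c1.png',cv2.resize(b,None,fx=4,fy=4,interpolation=cv2.INTER_CUBIC))
d=snap('top');print(at(d,266,185,120),at(d,385,240,20),at(d,457,241,58))
E
```

```text
[527.96205527 255.88069847 120.        ] [ 419.52075189 -226.61384951   20.        ] [ 449.37069485 -492.42352993   58.        ]
```

View pics/c0.png

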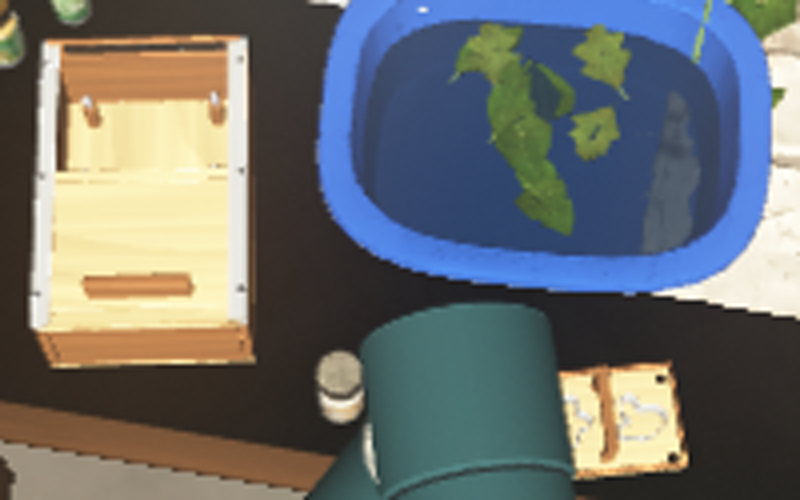

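View pics/c1.png

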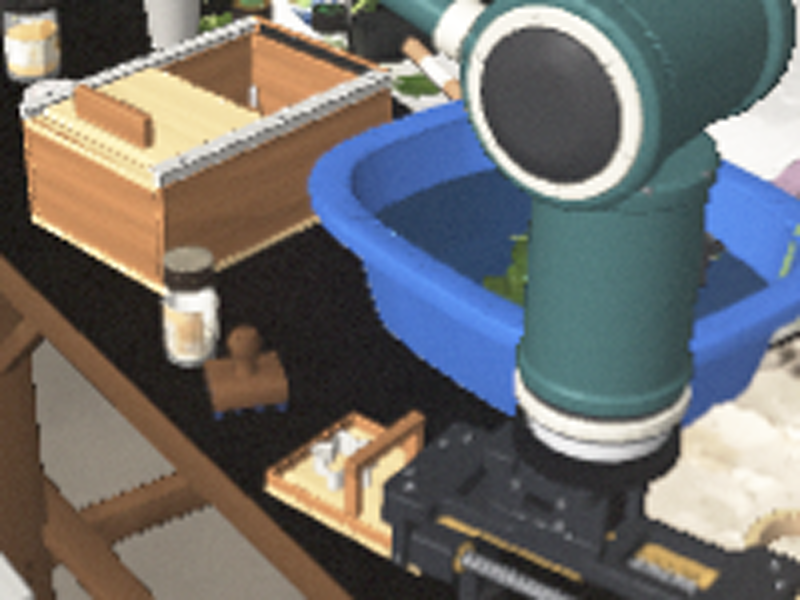

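Top crop: pins at crop (88,98) and (215,95), track corners (45,40),(247,38),(35,328),(247,325), pull bar (137,286). Tray bar runs (603,368)–(608,460), with right holes (661,380) and (672,458). Scene crop agrees: hatch open, jar and print block between tray and case.

```bash
cat > m.py <<'E'
from h import *
from scipy.optimize import least_squares
dt=snap('top');ds=snap('scene')
T=lambda u,v:(dt,230+u/4,135+v/4)
S=lambda u,v:(ds,230+u/4,140+v/4)
def fit(pts,x0):
    def f(p):
        c,s=np.cos(p[2]),np.sin(p[2]);r=[]
        for (d,u,v),(x,y,z) in pts:
            q=proj(d,[p[0]+c*x-s*y,p[1]+s*x+c*y,z]);r+=[q[0]-u,q[1]-v]
        return np.array(r)
    o=least_squares(f,x0,loss='soft_l1');print(o.x.round(3));print(f(o.x).reshape(-1,2).round(1).tolist());return o.x
if __name__=='__main__':
    print('case')
    C=fit([(T(88,98),(113.5,64,69)),(T(215,95),(113.5,-64,69)),(T(45,40),(148,98,127)),(T(247,38),(148,-98,127)),(T(35,328),(-148,98,127)),(T(247,325),(-148,-98,127)),
     (S(158,188),(-148,-98,127)),(S(22,112),(-148,98,127)),(S(392,72),(148,-98,127)),(S(257,17),(148,98,127)),(S(165,290),(-148,-98,0)),(S(32,220),(-148,98,0))],[530,250,0])
    print('tray')
    t=fit([(T(661,380),(40,-64,6)),(T(672,458),(-40,-64,6)),(T(603,368),(42,0,58)),(T(609,460),(-42,0,58)),(T(672,362),(52,-75,18)),(T(688,468),(-52,-75,18)),
     (S(348,462),(-42,0,58)),(S(421,412),(42,0,58)),(S(265,485),(-52,75,18)),(S(355,412),(52,75,18))],[420,-226,0])
    P=at(dt,230+137/4,135+282/4,153);print('pull',P,'travel',23-((P[:2]-C[:2])@[np.cos(C[2]),np.sin(C[2])]))
    print('jar lid',at(dt,230+340/4,135+368/4,96),'block knob',at(ds,230+245/4,140+335/4,65))
E
python3 m.py
```

```text
case
[5.48081e+02 2.59062e+02 1.96000e-01]
[[0.3, 0.4], [0.5, 0.4], [0.6, 0.6], [0.0, -0.0], [0.1, -0.5], [0.0, -1.1], [0.0, -4.2], [-0.3, -2.6], [0.1, -0.6], [-0.9, -1.0], [-0.1, 1.5], [-0.1, 0.1]]
tray
[ 4.16307e+02 -2.12247e+02  2.59000e-01]
[[0.4, 0.1], [0.6, 0.2], [0.1, -0.2], [1.5, -2.1], [0.4, 0.5], [0.4, -0.4], [-0.3, -0.3], [-0.6, -0.3], [-0.4, -3.8], [-0.7, -0.4]]
pull [433.08179757 237.85511361 153.        ] travel 139.92666791815492
jar lid [401.13072615  43.45678689  96.        ] block knob [397.25253088 -46.63368045  65.        ]
```

Call:
drive_tool --linear '[[0.4, 0.9, 0], [0.44, 0.96, 0], [0.44, 0.96, 0], [0.44, 0.96, 0], [0.44, 0.96, 0]]' --angular '[[0, 0, -0.03], [0, 0, -0.03], [0, 0, -0.03], [0, 0, -0.03], [0, 0, -0.03]]' --jaw '[-1, -1, -1, -1, -1]'

```text
time: 0.75
tool_pos: [268.5, -540.7, 404.6]
ee_rot: [0.987, 0.16, -0.0, -0.0]
force: [0.7, 0.2, -0.2]
width: 0.999
grip_force: 0.0
```

Call:
drive_tool --linear '[[0.44, 0.96, -0.3], [0.44, 0.96, -0.3], [0.44, 0.96, -0.3], [0.44, 0.96, -0.3], [0.44, 0.96, -0.3]]' --angular '[[0, 0, -0.03], [0, 0, -0.03], [0, 0, -0.03], [0, 0, -0.03], [0, 0, -0.03]]' --jaw '[-1, -1, -1, -1, -1]'

```text
time: 1.25
tool_pos: [312.5, -444.4, 374.5]
ee_rot: [0.988, 0.151, 0.0, 0.0]
force: [-0.3, -0.0, 0.3]
width: 0.997
grip_force: 0.0
```

Call:
drive_tool --linear '[[0.44, 0.96, -0.3], [0.44, 0.96, -0.3], [0.44, 0.96, -0.3], [0.44, 0.96, -0.3], [0.44, 0.96, -0.3]]' --angular '[[0, 0, -0.03], [0, 0, -0.03], [0, 0, -0.03], [0, 0, -0.03], [0, 0, -0.03]]' --jaw '[-1, -1, -1, -1, -1]'

```text
time: 1.75
tool_pos: [356.5, -348.4, 344.5]
ee_rot: [0.99, 0.142, 0.0, 0.0]
force: [-0.1, 0.1, -0.9]
width: 1.001
grip_force: 0.0
```

Call:
drive_tool --linear '[[0.44, 0.96, -0.3], [0.44, 0.96, -0.3], [0.44, 0.96, -0.3], [0, 0, 0], [0, 0, 0]]' --angular '[[0, 0, -0.03], [0, 0, -0.03], [0, 0, -0.03], [0, 0, 0], [0, 0, 0]]' --jaw '[-1, -1, -1, -1, -1]'

```text
time: 2.25
tool_pos: [382.6, -291.7, 326.8]
ee_rot: [0.99, 0.138, -0.0, 0.0]
force: [0.6, 0.3, -0.1]
width: 1.001
grip_force: 0.0
```

```bash
python3 - <<'E'
from h import *
d=snap('top');e=snap('scene')
r=lambda i,x,y:cv2.resize(i['frame'][y:y+75,x:x+100],None,fx=8,fy=8,interpolation=cv2.INTER_CUBIC)[:600]
cv2.imwrite('pics/t1.png',np.hstack([cv2.resize(d['frame'][215:285,340:420],(400,350),interpolation=cv2.INTER_CUBIC),cv2.resize(e['frame'][230:300,285:365],(400,350),interpolation=cv2.INTER_CUBIC)]))
E
```

```text
(no output)
```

View pics/t1.png

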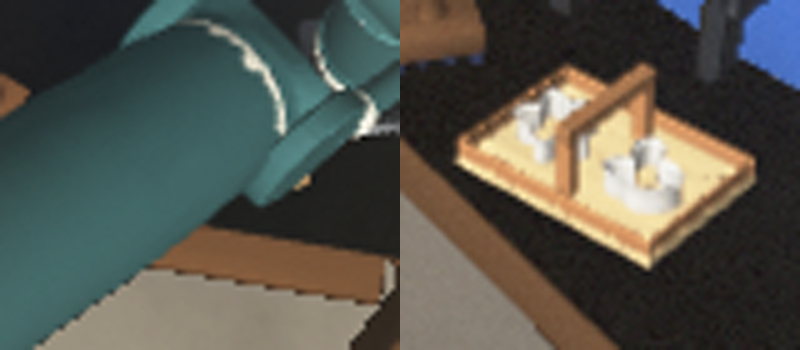

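Scene view (right half) shows the whole tray clear: rim corners at (458,150), (570,65), (755,160), (648,245) in the mosaic, bar top from (569,130) to (648,66).

```bash
python3 - <<'E'
from m import *
Q=lambda u,v:(ds,285+(u-400)/5,230+v/5)
sc=[(Q(458,150),(-52,75,18)),(Q(570,65),(52,75,18)),(Q(755,160),(52,-75,18)),(Q(648,245),(-52,-75,18)),(Q(648,268),(-52,-75,0)),(Q(569,130),(-42,0,58)),(Q(648,66),(42,0,58))]
tp=[(T(661,380),(40,-64,6)),(T(672,458),(-40,-64,6)),(T(603,368),(42,0,58)),(T(672,362),(52,-75,18)),(T(688,468),(-52,-75,18))]
fit(sc,[416,-212,.26]);p=fit(sc+tp,[416,-212,.26])
s=arm.sense();print(p[:2]-s['tool_pos'][:2],R.from_quat(s['ee_rot']).as_matrix()[:,0])
E
```

```text
[ 4.15929e+02 -2.15929e+02  2.66000e-01]
[[-0.2, -1.7], [-0.6, 0.2], [0.4, 0.1], [0.4, 0.1], [0.2, 0.3], [-1.4, -0.0], [0.6, 0.1]]
[ 4.16300e+02 -2.13778e+02  2.69000e-01]
[[-0.5, -2.1], [-1.0, -0.1], [0.1, -0.4], [0.2, -0.4], [0.0, -0.2], [-1.7, -0.4], [0.3, -0.3], [0.7, 0.0], [1.1, 0.1], [0.3, -0.2], [0.6, 0.4], [0.9, -0.5]]
[33.83315417 78.95373421] [9.62662422e-01 2.70704541e-01 3.34855992e-04]
```

Call:
drive_tool --linear '[[0.42, 0.98, -0.5], [0.42, 0.98, -0.5], [0.42, 0.98, -0.5], [0.42, 0.98, -0.5], [0, 0, -0.8]]' --angular '[[0, 0, 0], [0, 0, 0], [0, 0, -0.05], [0, 0, 0], [0, 0, 0]]' --jaw '[-1, -1, -1, -1, -1]'

```text
time: 2.95
tool_pos: [417.1, -213.0, 271.3]
ee_rot: [0.991, 0.134, 0.001, 0.0]
force: [-0.1, -0.2, 0.5]
width: 0.999
grip_force: 0.0
```

Call:
drive_tool --linear '[[0, 0, -0.9], [0, 0, -0.9], [0, 0, -0.9], [0, 0, -0.89], [0, 0, 0]]' --angular '[[0, 0, 0], [0, 0, 0], [0, 0, 0], [0, 0, 0], [0, 0, 0]]' --jaw '[-1, -1, -1, -1, -1]'

```text
time: 3.45
tool_pos: [414.9, -213.6, 196.9]
ee_rot: [0.991, 0.134, -0.002, -0.001]
force: [-0.4, -0.5, -0.6]
width: 1.001
grip_force: 0.0
```

Call:
drive_tool --linear '[[0, 0, 0], [0, 0, 0], [0, 0, 0], [0, 0, 0], [0, 0, 0]]' --angular '[[0, 0, 0], [0, 0, 0], [0, 0, 0], [0, 0, 0], [0, 0, 0]]' --jaw '[0.3, 0.5, 0.6, 0.7, 0.8]' --grip_force 25

```text
time: 3.95
tool_pos: [416.4, -213.7, 199.5]
ee_rot: [0.991, 0.134, 0.0, 0.0]
force: [0.3, -0.4, 0.2]
width: 0.57
grip_force: 0.0
```

Call:
drive_tool --linear '[[0, 0, 0], [0, 0, 0], [0, 0, 0], [0, 0, 0], [0, 0, 0]]' --angular '[[0, 0, 0], [0, 0, 0], [0, 0, 0], [0, 0, 0], [0, 0, 0]]' --jaw '[1, 1, 1, 1, 1]'

```text
time: 4.45
tool_pos: [416.0, -213.3, 198.8]
ee_rot: [0.991, 0.134, -0.0, -0.0]
force: [0.3, 1.4, 0.1]
width: 0.132
grip_force: 25.0
```

Call:
drive_tool --linear '[[0, 0, 0.3], [0, 0, 0.6], [0, 0, 0.9], [0, 0, 0.9], [0, 0, 0.9]]' --angular '[[0, 0, 0], [0, 0, 0], [0, 0, 0], [0, 0, 0], [0, 0, 0]]' --jaw '[1, 1, 1, 1, 1]'

```text
time: 4.95
tool_pos: [416.0, -213.6, 272.1]
ee_rot: [0.991, 0.134, 0.0, 0.0]
force: [0.0, -0.6, -2.4]
width: 0.126
grip_force: 25.0
```

Call:
drive_tool --linear '[[0, 0.1, 0.9], [0.1, 0.2, 0.9], [0.15, 0.4, 0.9], [0.25, 0.6, 0.7], [0.35, 0.8, 0.5]]' --angular '[[0, 0, 0], [0, 0, 0], [0, 0, 0], [0, 0, 0], [0, 0, 0]]' --jaw '[1, 1, 1, 1, 1]'

```text
time: 5.45
tool_pos: [433.4, -171.2, 350.7]
ee_rot: [0.991, 0.134, 0.001, 0.001]
force: [-0.3, -0.7, -2.6]
width: 0.128
grip_force: 25.0
```

Call:
drive_tool --linear '[[0.4, 0.9, 0.2], [0.4, 0.96, 0], [0.4, 0.96, 0], [0.4, 0.96, 0], [0.4, 0.96, 0]]' --angular '[[0, 0, 0], [0, 0, -0.06], [0, 0, -0.06], [0, 0, -0.06], [0, 0, -0.06]]' --jaw '[1, 1, 1, 1, 1]'

```text
time: 5.95
tool_pos: [473.2, -75.4, 353.2]
ee_rot: [0.993, 0.12, -0.0, -0.0]
force: [-0.5, 0.0, -3.0]
width: 0.129
grip_force: 25.0
```

Call:
drive_tool --linear '[[0.4, 0.96, 0], [0.4, 0.96, 0], [0.4, 0.96, 0], [0.4, 0.96, 0], [0.4, 0.96, 0]]' --angular '[[0, 0, -0.06], [0, 0, -0.06], [0, 0, -0.06], [0, 0, -0.06], [0, 0, -0.06]]' --jaw '[1, 1, 1, 1, 1]'

```text
time: 6.45
tool_pos: [513.1, 20.6, 353.1]
ee_rot: [0.995, 0.102, -0.0, -0.0]
force: [-1.0, -0.1, -2.4]
width: 0.134
grip_force: 25.0
```

Call:
drive_tool --linear '[[0.4, 0.96, 0], [0.4, 0.96, 0], [0.4, 0.96, 0], [0.4, 0.96, 0], [0.4, 0.96, 0]]' --angular '[[0, 0, 0], [0, 0, 0], [0, 0, 0], [0, 0, 0], [0, 0, 0]]' --jaw '[1, 1, 1, 1, 1]'

```text
time: 6.95
tool_pos: [553.1, 116.6, 353.1]
ee_rot: [0.995, 0.102, -0.0, -0.0]
force: [-0.4, -0.8, -2.3]
width: 0.127
grip_force: 25.0
```

Call:
drive_tool --linear '[[0.4, 0.96, 0], [0.4, 0.9, 0], [0.4, 0.7, 0], [0.3, 0.5, 0], [0.2, 0.3, 0]]' --angular '[[0, 0, 0], [0, 0, 0], [0, 0, 0], [0, 0, 0], [0, 0, 0]]' --jaw '[1, 1, 1, 1, 1]'

```text
time: 7.45
tool_pos: [587.6, 183.3, 352.8]
ee_rot: [0.995, 0.102, -0.0, 0.0]
force: [0.3, -0.1, -3.0]
width: 0.131
grip_force: 25.0
```

```bash
python3 - <<'E'
from h import *
d=snap('top');e=snap('scene')
f=lambda i,x,y:cv2.resize(i['frame'][y:y+120,x:x+80],(400,600),interpolation=cv2.INTER_CUBIC)
cv2.imwrite('pics/t2.png',np.hstack([f(d,225,120),cv2.resize(e['frame'][100:220,225:345],(400,400),interpolation=cv2.INTER_CUBIC).copy() if 0 else cv2.copyMakeBorder(cv2.resize(e['frame'][100:220,225:345],(400,400),interpolation=cv2.INTER_CUBIC),0,200,0,0,cv2.BORDER_CONSTANT)]))
E
```

```text
(no output)
```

View pics/t2.png

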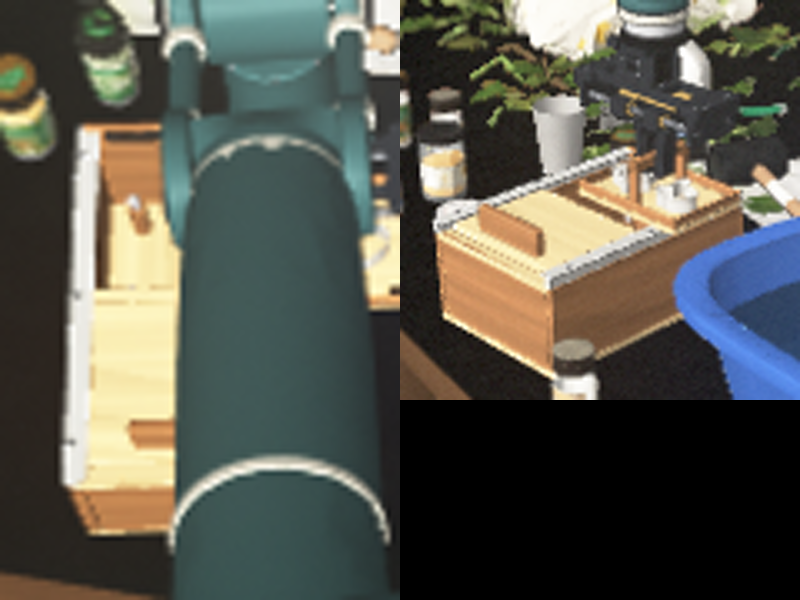

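Tray hangs level from the gripper above the compartment edge with both cutters in it; case unmoved. Checking pose variants.

```bash
python3 - <<'E'
from m import *
tp=[(T(88,98),(113.5,64,69)),(T(215,95),(113.5,-64,69)),(T(45,40),(148,98,127)),(T(247,38),(148,-98,127)),(T(35,328),(-148,98,127)),(T(247,325),(-148,-98,127)),(T(52,366),(-148,98,0)),(T(255,362),(-148,-98,0))]
sc=[(S(22,112),(-148,98,127)),(S(392,72),(148,-98,127)),(S(257,17),(148,98,127)),(S(165,290),(-148,-98,0)),(S(32,220),(-148,98,0)),(S(158,188),(-148,-98,127))]
for w in(tp,sc,tp+sc):
    p=fit(w,[548,259,.2]);c,s=np.cos(p[2]),np.sin(p[2]);print('seat',p[0]+73.5*c,p[1]+73.5*s)
C=p
for y in(64,-64): print('pin',[(np.array(proj(ds,[C[0]+c*113.5-s*y,C[1]+s*113.5+c*y,69]))-[230,140])*4])
s=arm.sense();z=s['tool_pos'][2]-199;print(s['tool_pos'])
Q=lambda u,v:(ds,225+(u-400)*.3,100+v*.3)
print('tray in hand')
fit([(Q(580,184),(-52,75,18+z)),(Q(670,235),(-52,-75,18+z)),(Q(743,192),(52,-75,18+z)),(Q(632,158),(-42,0,58+z)),(Q(683,128),(42,0,58+z))],[588,183,.2])
E
```

```text
[5.48640e+02 2.60445e+02 1.95000e-01]
[[0.0, 0.2], [0.2, 0.2], [0.3, 0.4], [-0.3, -0.2], [-0.3, -0.7], [-0.4, -1.3], [0.8, 0.7], [-0.3, 0.5]]
seat 620.7473586521711 274.6842835095445
[5.45412e+02 2.52293e+02 1.91000e-01]
[[-0.2, -1.9], [0.6, 0.3], [-0.4, -0.3], [-0.1, 2.6], [0.0, 0.9], [0.0, -3.3]]
seat 617.5733436968335 266.25718117502237
[5.48716e+02 2.59700e+02 1.94000e-01]
[[0.3, 0.2], [0.4, 0.2], [0.6, 0.4], [-0.1, -0.2], [-0.1, -0.7], [-0.2, -1.2], [0.9, 0.7], [-0.1, 0.5], [-0.2, -2.8], [0.1, -0.7], [-0.8, -1.1], [-0.2, 1.4], [-0.0, -0.1], [-0.0, -4.3]]
seat 620.8350748323314 273.88136174388393
pin [array([252.99551936,  83.69564961])]
pin [array([342.12880609, 123.26056979])]
[587.10763815 182.04133331 352.71464539]
tray in hand
[5.86697e+02 1.76605e+02 1.87000e-01]
[[-0.5, -1.4], [0.8, -4.0], [-0.5, 0.1], [-0.5, 1.5], [1.1, 4.0]]
```

Call:
drive_tool --linear '[[0.2, 0.5, 0], [0.3, 0.9, 0], [0.35, 0.95, 0], [0.35, 0.95, 0], [0.3, 0.8, 0]]' --angular '[[0, 0, -0.02], [0, 0, -0.02], [0, 0, -0.02], [0, 0, -0.016], [0, 0, 0]]' --jaw '[1, 1, 1, 1, 1]'

```text
time: 8.15
tool_pos: [617.8, 266.8, 353.0]
ee_rot: [0.995, 0.098, 0.0, -0.0]
force: [1.0, 0.4, -3.2]
width: 0.13
grip_force: 25.0
```

Call:
drive_tool --linear '[[0.175, 0.475, 0], [0, 0, 0], [0, 0, -0.5], [0, 0, -0.8], [0, 0, -0.8]]' --angular '[[0, 0, 0], [0, 0, 0], [0, 0, 0], [0, 0, 0], [0, 0, 0]]' --jaw '[1, 1, 1, 1, 1]'

```text
time: 8.65
tool_pos: [620.3, 273.1, 309.2]
ee_rot: [0.995, 0.097, -0.0, 0.0]
force: [-0.7, -0.1, -3.9]
width: 0.131
grip_force: 25.0
```

Call:
drive_tool --linear '[[0, 0, -0.6], [0, 0, -0.5], [0, 0, -0.3], [0, 0, 0], [0, 0, 0]]' --angular '[[0, 0, 0], [0, 0, 0], [0, 0, 0], [0, 0, 0], [0, 0, 0]]' --jaw '[1, 1, 1, 1, 1]'

```text
time: 9.15
tool_pos: [620.9, 274.0, 283.2]
ee_rot: [0.995, 0.097, 0.0, -0.0]
force: [0.8, -0.3, -3.7]
width: 0.135
grip_force: 25.0
```

Call:
drive_tool --linear '[[0, 0, -0.3], [0, 0, -0.3], [0, 0, -0.2], [0, 0, -0.1], [0, 0, 0]]' --angular '[[0, 0, 0], [0, 0, 0], [0, 0, 0], [0, 0, 0], [0, 0, 0]]' --jaw '[1, 1, 1, 1, 1]'

```text
time: 9.65
tool_pos: [620.5, 273.8, 264.2]
ee_rot: [0.995, 0.097, -0.0, 0.0]
force: [0.5, -0.1, -4.1]
width: 0.134
grip_force: 25.0
```

Call:
drive_tool --linear '[[0, 0, -0.1], [0, 0, -0.1], [0, 0, 0]]' --angular '[[0, 0, 0], [0, 0, 0], [0, 0, 0]]' --jaw '[1, 1, 1]'

```text
time: 9.95
tool_pos: [620.8, 274.2, 261.1]
ee_rot: [0.995, 0.097, 0.0, -0.0]
force: [0.2, 0.6, -2.8]
width: 0.132
grip_force: 25.0
```

Call:
drive_tool --linear '[[0, 0, -0.15], [0, 0, -0.15], [0, 0, -0.1], [0, 0, -0.05], [0, 0, 0]]' --angular '[[0, 0, 0], [0, 0, 0], [0, 0, 0], [0, 0, 0], [0, 0, 0]]' --jaw '[1, 1, 1, 1, 1]'

```text
time: 10.45
tool_pos: [620.6, 274.0, 251.5]
ee_rot: [0.995, 0.097, -0.0, -0.0]
force: [0.6, 3.0, -4.4]
width: 0.127
grip_force: 25.1
```

Call:
drive_tool --linear '[[0, 0, -0.1], [0, 0, -0.1], [0, 0, 0]]' --angular '[[0, 0, 0], [0, 0, 0], [0, 0, 0]]' --jaw '[1, 1, 1]'

```text
time: 10.75
tool_pos: [620.6, 273.9, 247.6]
ee_rot: [0.995, 0.097, -0.0, -0.0]
force: [0.2, 3.1, -3.2]
width: 0.128
grip_force: 25.2
```

Call:
drive_tool --linear '[[0, 0.02, -0.05], [0, 0.02, -0.05], [0, 0, 0]]' --angular '[[0, 0, 0], [0, 0, 0], [0, 0, 0]]' --jaw '[1, 1, 1]'

```text
time: 11.05
tool_pos: [620.7, 274.7, 245.9]
ee_rot: [0.995, 0.097, 0.0, -0.0]
force: [-0.7, 1.6, -2.7]
width: 0.13
grip_force: 25.0
```

Call:
drive_tool --linear '[[0, 0.02, -0.05], [0, 0, 0]]' --angular '[[0, 0, 0], [0, 0, 0]]' --jaw '[1, 1]'

```text
time: 11.25
tool_pos: [620.7, 274.9, 245.8]
ee_rot: [0.995, 0.097, -0.0, 0.0]
force: [-2.5, -0.9, 4.2]
width: 0.128
grip_force: 25.0
```

Call:
drive_tool --linear '[[0, 0, 0], [0, 0, 0], [0, 0, 0], [0, 0, 0.2], [0, 0, 0.6]]' --angular '[[0, 0, 0], [0, 0, 0], [0, 0, 0], [0, 0, 0], [0, 0, 0]]' --jaw '[0.5, 0, 0, 0, 0]'

```text
time: 11.75
tool_pos: [620.1, 274.7, 259.7]
ee_rot: [0.995, 0.097, -0.002, 0.001]
force: [-0.1, 0.6, 0.2]
width: 0.495
grip_force: 0.0
```

Call:
drive_tool --linear '[[0, 0, 0.9], [0, 0, 0.95], [0, 0, 0.95], [0, 0, 0.95], [-0.3, -0.06, 0.5]]' --angular '[[0, 0, 0], [0, 0, 0], [0, 0, 0], [0, 0, 0], [0, 0, 0]]' --jaw '[0, 0, 0, 0, 0]'

```text
time: 12.25
tool_pos: [615.7, 274.2, 350.4]
ee_rot: [0.995, 0.097, 0.003, -0.001]
force: [0.4, 0.0, 0.6]
width: 0.496
grip_force: 0.0
```

Call:
drive_tool --linear '[[-0.9, -0.18, 0], [-0.95, -0.19, 0], [-0.95, -0.19, 0], [-0.95, -0.19, 0], [-0.95, -0.19, 0]]' --angular '[[0, 0, 0], [0, 0, 0], [0, 0, 0], [0, 0, 0], [0, 0, 0]]' --jaw '[1, 1, 1, 1, 1]'

```text
time: 12.75
tool_pos: [519.5, 254.8, 346.7]
ee_rot: [0.995, 0.097, 0.0, -0.0]
force: [-0.5, 0.0, 0.1]
width: 0.066
grip_force: 0.0
```

Call:
drive_tool --linear '[[-0.95, -0.19, 0], [-0.95, -0.19, 0], [-0.95, -0.19, 0], [-0.95, -0.19, 0], [-0.95, -0.19, 0]]' --angular '[[0, 0, 0], [0, 0, 0], [0, 0, 0], [0, 0, 0], [0, 0, 0]]' --jaw '[1, 1, 1, 1, 1]'

```text
time: 13.25
tool_pos: [424.5, 235.8, 346.6]
ee_rot: [0.995, 0.097, 0.0, -0.0]
force: [0.5, -0.7, -0.1]
width: 0.005
grip_force: 0.0
```

Call:
drive_tool --linear '[[-0.95, -0.19, 0], [-0.6, -0.12, 0], [0, 0, 0], [0, 0, 0]]' --angular '[[0, 0, 0], [0, 0, 0], [0, 0, 0], [0, 0, 0]]' --jaw '[1, 1, 1, 1]'

```text
time: 13.65
tool_pos: [394.9, 230.0, 346.5]
ee_rot: [0.995, 0.098, 0.001, -0.0]
force: [0.9, -0.9, -0.1]
width: 0.012
grip_force: 0.0
```

```bash
python3 - <<'E'
from h import *
d=snap('top');e=snap('scene')
cv2.imwrite('pics/t3.png',np.hstack([cv2.resize(d['frame'][125:225,220:300],(400,500),interpolation=cv2.INTER_CUBIC),cv2.resize(e['frame'][120:200,270:334],(400,500),interpolation=cv2.INTER_CUBIC)]))
E
```

```text
(no output)
```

View pics/t3.png

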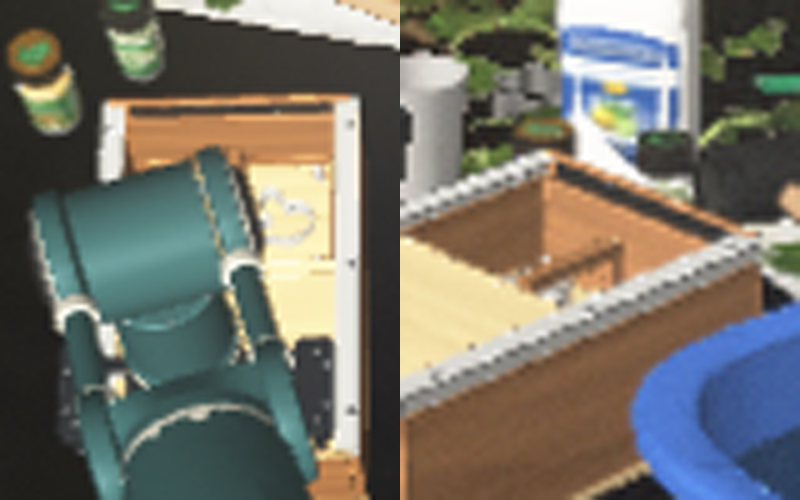

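Tray sits level and low in the compartment, bar below the tracks, right pin visible through its hole at (320,170) in the mosaic. Now I lower the shut fingers behind the pull and push gently.

Call:
drive_tool --linear '[[0, 0, -0.6], [0, 0, -0.8], [0, 0, -0.7], [0, 0, -0.3], [0, 0, 0]]' --angular '[[0, 0, 0], [0, 0, 0], [0, 0, 0], [0, 0, 0], [0, 0, 0]]' --jaw '[1, 1, 1, 1, 1]'

```text
time: 14.25
tool_pos: [394.2, 229.6, 296.1]
ee_rot: [0.995, 0.097, -0.002, 0.001]
force: [-0.2, -0.1, -0.1]
width: 0.005
grip_force: 0.0
```

Call:
drive_tool --linear '[[0.2, 0.04, 0], [0.2, 0.04, 0], [0.2, 0.04, 0], [0.2, 0.04, 0], [0.2, 0.04, 0]]' --angular '[[0, 0, 0], [0, 0, 0], [0, 0, 0], [0, 0, 0], [0, 0, 0]]' --jaw '[1, 1, 1, 1, 1]'

```text
time: 14.75
tool_pos: [415.2, 234.0, 298.3]
ee_rot: [0.995, 0.097, 0.0, -0.0]
force: [0.6, -0.2, -0.3]
width: 0.005
grip_force: 0.0
```

Call:
drive_tool --linear '[[0.2, 0.04, 0], [0.2, 0.04, 0], [0.2, 0.04, 0], [0.2, 0.04, 0], [0.2, 0.04, 0]]' --angular '[[0, 0, 0], [0, 0, 0], [0, 0, 0], [0, 0, 0], [0, 0, 0]]' --jaw '[1, 1, 1, 1, 1]'

```text
time: 15.25
tool_pos: [434.0, 237.8, 297.8]
ee_rot: [0.995, 0.097, -0.002, 0.0]
force: [-6.0, -1.4, 5.4]
width: 0.004
grip_force: 2.9
```

Call:
drive_tool --linear '[[0.4, 0.08, 0], [0.5, 0.1, 0], [0.5, 0.1, 0], [0.5, 0.1, 0], [0.5, 0.1, 0]]' --angular '[[0, 0, 0], [0, 0, 0], [0, 0, 0], [0, 0, 0], [0, 0, 0]]' --jaw '[1, 1, 1, 1, 1]'

```text
time: 15.75
tool_pos: [481.9, 247.4, 297.7]
ee_rot: [0.995, 0.097, -0.002, 0.0]
force: [-6.8, -1.0, 5.5]
width: 0.005
grip_force: 3.5
```

Call:
drive_tool --linear '[[0.5, 0.1, 0], [0.5, 0.1, 0], [0.5, 0.1, 0], [0.5, 0.1, 0], [0.4, 0.08, 0]]' --angular '[[0, 0, 0], [0, 0, 0], [0, 0, 0], [0, 0, 0], [0, 0, 0]]' --jaw '[1, 1, 1, 1, 1]'

```text
time: 16.25
tool_pos: [530.1, 257.1, 297.7]
ee_rot: [0.995, 0.097, -0.002, 0.0]
force: [-5.5, -0.8, 5.0]
width: 0.007
grip_force: 3.3
```

```bash
python3 - <<'E'
from h import *
d=snap('top');e=snap('scene')
cv2.imwrite('pics/t4.png',np.hstack([cv2.resize(d['frame'][125:225,220:300],(400,500),interpolation=cv2.INTER_CUBIC),cv2.resize(e['frame'][125:205,270:334],(400,500),interpolation=cv2.INTER_CUBIC)]))
print(arm.sense()['tool_pos'])
E
```

```text
[530.98572436 257.1925485  297.60669503]
```

View pics/t4.png

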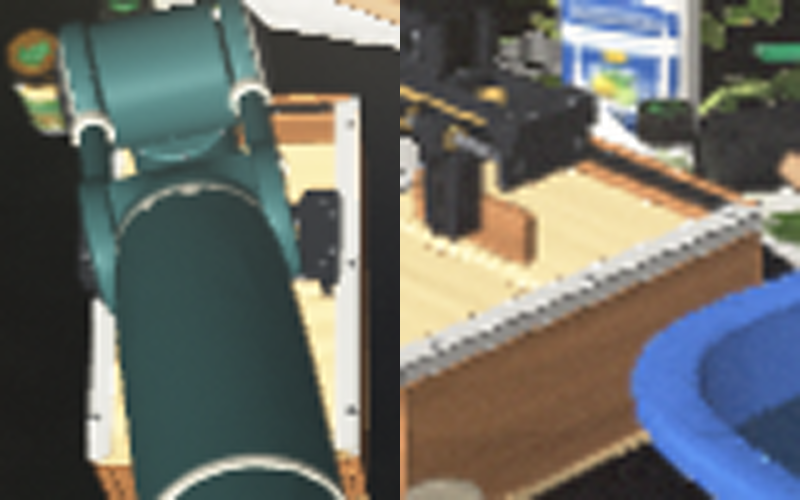

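Hatch slid freely over the tray and shows a remaining gap of about 25 mm to the pad (hatch edge near (590,165) to (740,215) in the right half). Now slowly.

Call:
drive_tool --linear '[[0.2, 0.04, 0], [0.2, 0.04, 0], [0.15, 0.03, 0], [0.1, 0.02, 0], [0, 0, 0]]' --angular '[[0, 0, 0], [0, 0, 0], [0, 0, 0], [0, 0, 0], [0, 0, 0]]' --jaw '[1, 1, 1, 1, 1]'

```text
time: 16.85
tool_pos: [543.1, 259.6, 297.6]
ee_rot: [0.995, 0.097, -0.001, 0.0]
force: [-3.8, -0.1, 1.7]
width: 0.005
grip_force: 2.3
```

Call:
drive_tool --linear '[[0.05, 0.01, 0], [0.05, 0.01, 0], [0.05, 0.01, 0]]' --angular '[[0, 0, 0], [0, 0, 0], [0, 0, 0]]' --jaw '[1, 1, 1]'

```text
time: 17.15
tool_pos: [545.9, 260.2, 297.6]
ee_rot: [0.995, 0.097, -0.001, 0.0]
force: [-5.2, -0.4, 1.9]
width: 0.003
grip_force: 2.6
```

Call:
drive_tool --linear '[[0.05, 0.01, 0], [0.05, 0.01, 0]]' --angular '[[0, 0, 0], [0, 0, 0]]' --jaw '[1, 1]'

```text
time: 17.35
tool_pos: [547.9, 260.6, 297.6]
ee_rot: [0.995, 0.097, -0.001, 0.0]
force: [-5.8, 0.4, 2.6]
width: 0.001
grip_force: 2.6
```

Call:
drive_tool --linear '[[0.05, 0.01, 0], [0.05, 0.01, 0]]' --angular '[[0, 0, 0], [0, 0, 0]]' --jaw '[1, 1]'

```text
time: 17.55
tool_pos: [549.9, 261.0, 297.6]
ee_rot: [0.995, 0.097, -0.001, 0.0]
force: [-4.2, -1.5, 3.3]
width: 0.007
grip_force: 2.6
```

Call:
drive_tool --linear '[[0.05, 0.01, 0], [0.05, 0.01, 0]]' --angular '[[0, 0, 0], [0, 0, 0]]' --jaw '[1, 1]'

```text
time: 17.75
tool_pos: [551.5, 261.3, 297.6]
ee_rot: [0.995, 0.097, -0.002, 0.0]
force: [-6.1, -1.7, 3.8]
width: 0.006
grip_force: 3.1
```

Call:
drive_tool --linear '[[0.05, 0.01, 0], [0.05, 0.01, 0]]' --angular '[[0, 0, 0], [0, 0, 0]]' --jaw '[1, 1]'

```text
time: 17.95
tool_pos: [552.8, 261.5, 297.5]
ee_rot: [0.995, 0.097, -0.003, 0.001]
force: [-12.5, -2.8, 8.8]
width: 0.003
grip_force: 6.4
```

Call:
drive_tool --linear '[[0.05, 0.01, 0]]' --angular '[[0, 0, 0]]' --jaw '[1]'

```text
time: 18.05
tool_pos: [553.3, 261.7, 297.6]
ee_rot: [0.995, 0.097, -0.004, 0.001]
force: [-15.8, -2.8, 9.9]
width: 0.006
grip_force: 7.8
```

Call:
drive_tool --linear '[[0.05, 0.01, 0]]' --angular '[[0, 0, 0]]' --jaw '[1]'

```text
time: 18.15
tool_pos: [554.5, 262.0, 297.5]
ee_rot: [0.995, 0.097, -0.003, 0.001]
force: [-9.9, -1.7, 6.8]
width: 0.003
grip_force: 5.1
```

Call:
drive_tool --linear '[[0.04, 0.008, 0]]' --angular '[[0, 0, 0]]' --jaw '[1]'

```text
time: 18.25
tool_pos: [555.7, 262.1, 297.5]
ee_rot: [0.995, 0.097, -0.003, 0.001]
force: [-7.8, -1.4, 5.3]
width: 0.006
grip_force: 4.0
```

Call:
drive_tool --linear '[[0.04, 0.008, 0]]' --angular '[[0, 0, 0]]' --jaw '[1]'

```text
time: 18.35
tool_pos: [556.1, 262.2, 297.5]
ee_rot: [0.995, 0.097, -0.004, 0.001]
force: [-13.1, -2.5, 8.6]
width: 0.004
grip_force: 6.9
```

Call:
drive_tool --linear '[[0.04, 0.008, 0]]' --angular '[[0, 0, 0]]' --jaw '[1]'

```text
time: 18.45
tool_pos: [556.4, 262.3, 297.5]
ee_rot: [0.995, 0.097, -0.004, 0.001]
force: [-16.4, -3.5, 10.6]
width: 0.003
grip_force: 8.2
```

Call:
drive_tool --linear '[[0.04, 0.008, 0]]' --angular '[[0, 0, 0]]' --jaw '[1]'

```text
time: 18.55
tool_pos: [557.3, 262.4, 297.4]
ee_rot: [0.995, 0.097, -0.004, 0.001]
force: [-8.7, -0.3, 4.5]
width: 0.008
grip_force: 3.1
```

Call:
drive_tool --linear '[[0.03, 0.006, 0]]' --angular '[[0, 0, 0]]' --jaw '[1]'

```text
time: 18.65
tool_pos: [558.8, 262.7, 297.4]
ee_rot: [0.995, 0.098, -0.002, 0.001]
force: [-8.1, -1.3, 4.6]
width: 0.007
grip_force: 4.4
```

Call:
drive_tool --linear '[[0.03, 0.006, 0]]' --angular '[[0, 0, 0]]' --jaw '[1]'

```text
time: 18.75
tool_pos: [559.3, 262.8, 297.3]
ee_rot: [0.995, 0.097, -0.003, 0.001]
force: [-10.8, -2.1, 5.2]
width: 0.005
grip_force: 5.3
```

Call:
drive_tool --linear '[[0.03, 0.006, 0]]' --angular '[[0, 0, 0]]' --jaw '[1]'

```text
time: 18.85
tool_pos: [559.6, 262.9, 297.3]
ee_rot: [0.995, 0.097, -0.003, 0.001]
force: [-11.3, -2.8, 7.5]
width: 0.006
grip_force: 6.2
```

Call:
drive_tool --linear '[[0.03, 0.006, 0]]' --angular '[[0, 0, 0]]' --jaw '[1]'

```text
time: 18.95
tool_pos: [559.8, 263.0, 297.3]
ee_rot: [0.995, 0.097, -0.004, 0.001]
force: [-14.8, -3.1, 8.1]
width: 0.003
grip_force: 7.2
```

Call:
drive_tool --linear '[[0.03, 0.006, 0]]' --angular '[[0, 0, 0]]' --jaw '[1]'

```text
time: 19.05
tool_pos: [560.1, 263.0, 297.3]
ee_rot: [0.995, 0.097, -0.005, 0.001]
force: [-15.9, -2.3, 9.2]
width: 0.004
grip_force: 8.1
```

Call:
drive_tool --linear '[[0.03, 0.006, 0], [0, 0, 0]]' --angular '[[0, 0, 0], [0, 0, 0]]' --jaw '[1, 1]'

```text
time: 19.25
tool_pos: [560.3, 263.1, 297.3]
ee_rot: [0.995, 0.097, -0.005, 0.001]
force: [-16.9, -4.0, 10.0]
width: 0.002
grip_force: 8.4
```

Call:
drive_tool --linear '[[0.04, 0.008, 0]]' --angular '[[0, 0, 0]]' --jaw '[1]'

```text
time: 19.35
tool_pos: [560.6, 263.2, 297.3]
ee_rot: [0.995, 0.097, -0.006, 0.001]
force: [-20.4, -4.7, 13.2]
width: 0.001
grip_force: 10.4
```

Call:
drive_tool --linear '[[0.04, 0.008, 0]]' --angular '[[0, 0, 0]]' --jaw '[1]'

```text
time: 19.45
tool_pos: [560.9, 263.2, 297.3]
ee_rot: [0.995, 0.097, -0.007, 0.001]
force: [-22.5, -3.8, 14.2]
width: 0.005
grip_force: 11.7
```

Call:
drive_tool --linear '[[0.04, 0.008, 0], [0, 0, 0]]' --angular '[[0, 0, 0], [0, 0, 0]]' --jaw '[1, 1]'

```text
time: 19.65
tool_pos: [561.2, 263.3, 297.3]
ee_rot: [0.995, 0.097, -0.008, 0.001]
force: [-23.4, -5.0, 16.4]
width: 0.006
grip_force: 12.1
```

```bash
python3 - <<'E'
from h import *
d=snap('top');e=snap('scene')
f=lambda a,b,n:np.hstack([cv2.resize(a[130:170,230:302],(400,222*1),interpolation=cv2.INTER_CUBIC),cv2.resize(b[135:171,285:350],(400,222),interpolation=cv2.INTER_CUBIC)])
b=cv2.imread('pics/scene0.png');a=cv2.imread('pics/top0.png')
cv2.imwrite('pics/t5.png',np.vstack([f(d['frame'],e['frame'],0),f(a,b,0)]))
# predicted hatch front edge (top, z=121) for travel 0,2,4 and pad face line, in mosaic pixels of scene
c,s=np.cos(.195),np.sin(.195);W=lambda x,y,z:[548.7+c*x-s*y,259.9+s*x+c*y,z]
for t in(0,2,4,6):
    u,v=proj(e,W(138-t,-60,121));print('t',t,400+(u-285)*400/65,(v-135)*222/36)
for x in (138,147):
    u,v=proj(e,W(x,-60,128));print('bar',400+(u-285)*400/65,(v-135)*222/36)
E
```

```text
t 0 610.6187028244708 132.87605598667247
t 2 608.4198846251575 133.807562295604
t 4 606.2179602770171 134.74041834369905
t 6 604.0129240449726 135.67462670284465
bar 610.7098066581791 122.78034482513382
bar 620.5844839863423 118.62963999047922
```

View pics/t5.png

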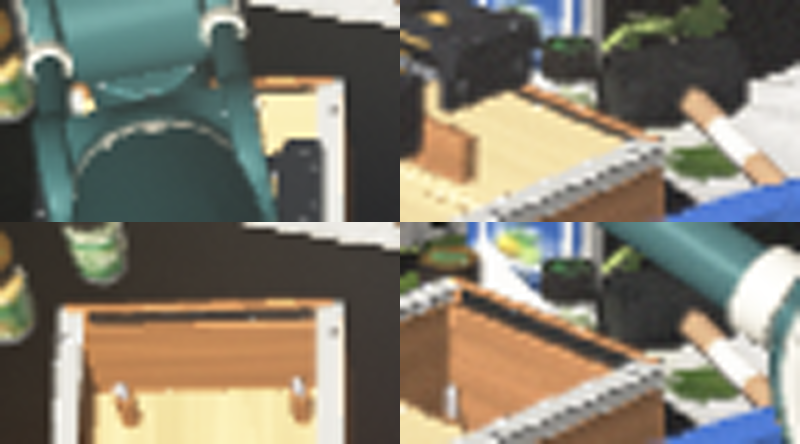

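The hatch front is at the pad within a few mm in both views (no dark pad band gap at (590,105)). I confirm with a slightly firmer press, still well under 45 N.

Call:
drive_tool --linear '[[0.04, 0.008, 0]]' --angular '[[0, 0, 0]]' --jaw '[1]'

```text
time: 19.85
tool_pos: [561.4, 263.4, 297.3]
ee_rot: [0.995, 0.097, -0.009, 0.002]
force: [-28.3, -5.1, 19.0]
width: 0.002
grip_force: 14.1
```

Call:
drive_tool --linear '[[0.04, 0.008, 0], [0, 0, 0]]' --angular '[[0, 0, 0], [0, 0, 0]]' --jaw '[1, 1]'

```text
time: 20.05
tool_pos: [561.7, 263.5, 297.3]
ee_rot: [0.995, 0.097, -0.01, 0.002]
force: [-27.8, -5.7, 18.6]
width: 0.006
grip_force: 14.5
```

Call:
drive_tool --linear '[[0.04, 0.008, 0], [0, 0, 0]]' --angular '[[0, 0, 0], [0, 0, 0]]' --jaw '[1, 1]'

```text
time: 20.25
tool_pos: [562.0, 263.5, 297.3]
ee_rot: [0.995, 0.097, -0.01, 0.002]
force: [-30.7, -5.6, 20.4]
width: 0.004
grip_force: 15.7
```

Call:
drive_tool --linear '[[-0.1, -0.02, 0], [-0.1, -0.02, 0], [-0.3, -0.06, 0], [-0.3, -0.06, 0], [0, 0, 0]]' --angular '[[0, 0, 0], [0, 0, 0], [0, 0, 0], [0, 0, 0], [0, 0, 0]]' --jaw '[1, 1, 1, 1, 1]'

```text
time: 20.75
tool_pos: [552.1, 261.4, 298.0]
ee_rot: [0.995, 0.097, 0.001, -0.0]
force: [0.2, -0.6, 0.1]
width: 0.004
grip_force: 0.0
```

Call:
drive_tool --linear '[[0.2, 0.04, 0], [0.1, 0.02, 0], [0.05, 0.01, 0], [0, 0, 0]]' --angular '[[0, 0, 0], [0, 0, 0], [0, 0, 0], [0, 0, 0]]' --jaw '[1, 1, 1, 1]'

```text
time: 21.15
tool_pos: [556.4, 262.3, 298.0]
ee_rot: [0.995, 0.097, -0.006, 0.001]
force: [-18.2, -5.0, 14.4]
width: 0.004
grip_force: 9.7
```

Call:
drive_tool --linear '[[0.05, 0.01, 0]]' --angular '[[0, 0, 0]]' --jaw '[1]'

```text
time: 21.25
tool_pos: [556.8, 262.4, 298.0]
ee_rot: [0.995, 0.097, -0.007, 0.001]
force: [-23.6, -5.8, 17.5]
width: 0.004
grip_force: 12.0
```

Call:
drive_tool --linear '[[0.05, 0.01, 0]]' --angular '[[0, 0, 0]]' --jaw '[1]'

```text
time: 21.35
tool_pos: [559.0, 262.8, 297.9]
ee_rot: [0.995, 0.097, -0.004, 0.001]
force: [-6.5, -1.5, 4.1]
width: 0.004
grip_force: 3.2
```

It had sprung back behind the catch on release from the hard press; it has just slipped through again. Now a light press and a very slow release.

Call:
drive_tool --linear '[[0.03, 0.006, 0]]' --angular '[[0, 0, 0]]' --jaw '[1]'

```text
time: 21.45
tool_pos: [559.8, 262.9, 297.9]
ee_rot: [0.995, 0.097, -0.004, 0.001]
force: [-15.4, -1.0, 11.0]
width: 0.008
grip_force: 8.1
```

Call:
drive_tool --linear '[[0.02, 0.004, 0], [0, 0, 0]]' --angular '[[0, 0, 0], [0, 0, 0]]' --jaw '[1, 1]'

```text
time: 21.65
tool_pos: [560.0, 263.0, 297.9]
ee_rot: [0.995, 0.097, -0.005, 0.001]
force: [-14.8, -3.8, 9.9]
width: 0.005
grip_force: 7.8
```

Call:
drive_tool --linear '[[-0.02, -0.004, 0], [-0.02, -0.004, 0], [-0.02, -0.004, 0], [-0.02, -0.004, 0], [-0.02, -0.004, 0]]' --angular '[[0, 0, 0], [0, 0, 0], [0, 0, 0], [0, 0, 0], [0, 0, 0]]' --jaw '[1, 1, 1, 1, 1]'

```text
time: 22.15
tool_pos: [559.2, 262.8, 297.8]
ee_rot: [0.995, 0.097, -0.003, 0.0]
force: [-7.7, -1.4, 5.2]
width: 0.008
grip_force: 4.1
```

Call:
drive_tool --linear '[[-0.02, -0.004, 0], [-0.02, -0.004, 0], [-0.02, -0.004, 0], [-0.02, -0.004, 0], [-0.02, -0.004, 0]]' --angular '[[0, 0, 0], [0, 0, 0], [0, 0, 0], [0, 0, 0], [0, 0, 0]]' --jaw '[1, 1, 1, 1, 1]'

```text
time: 22.65
tool_pos: [558.3, 262.6, 297.7]
ee_rot: [0.995, 0.097, -0.0, 0.0]
force: [-2.9, -1.1, 0.4]
width: 0.002
grip_force: 1.5
```

Call:
drive_tool --linear '[[-0.02, -0.004, 0], [-0.02, -0.004, 0], [-0.02, -0.004, 0], [-0.02, -0.004, 0], [-0.02, -0.004, 0]]' --angular '[[0, 0, 0], [0, 0, 0], [0, 0, 0], [0, 0, 0], [0, 0, 0]]' --jaw '[1, 1, 1, 1, 1]'

```text
time: 23.15
tool_pos: [556.6, 262.3, 298.2]
ee_rot: [0.995, 0.097, 0.001, -0.0]
force: [0.5, 0.5, -0.5]
width: 0.007
grip_force: 0.0
```

Call:
drive_tool --linear '[[-0.04, -0.008, 0], [-0.04, -0.008, 0], [-0.04, -0.008, 0], [0, 0, 0], [0, 0, 0]]' --angular '[[0, 0, 0], [0, 0, 0], [0, 0, 0], [0, 0, 0], [0, 0, 0]]' --jaw '[1, 1, 1, 1, 1]'

```text
time: 23.65
tool_pos: [553.8, 261.7, 297.9]
ee_rot: [0.995, 0.097, 0.0, 0.0]
force: [-1.0, -0.1, 0.3]
width: 0.003
grip_force: 0.0
```

Call:
drive_tool --linear '[[0.04, 0.008, 0]]' --angular '[[0, 0, 0]]' --jaw '[1]'

```text
time: 23.75
tool_pos: [554.6, 261.9, 297.9]
ee_rot: [0.995, 0.097, -0.0, 0.0]
force: [-0.8, -0.2, 0.3]
width: 0.005
grip_force: 0.0
```

Call:
drive_tool --linear '[[0.04, 0.008, 0]]' --angular '[[0, 0, 0]]' --jaw '[1]'

```text
time: 23.85
tool_pos: [555.6, 262.1, 297.9]
ee_rot: [0.995, 0.097, 0.0, -0.0]
force: [0.1, -0.4, -0.2]
width: 0.006
grip_force: 0.0
```

Call:
drive_tool --linear '[[0.04, 0.008, 0]]' --angular '[[0, 0, 0]]' --jaw '[1]'

```text
time: 23.95
tool_pos: [556.4, 262.2, 297.9]
ee_rot: [0.995, 0.097, 0.0, -0.0]
force: [0.5, -0.2, 0.2]
width: 0.006
grip_force: 0.0
```

Hatch stays: no contact now where the sprung-back hatch pushed with 18 N. Backing off and lifting clear.

Call:
drive_tool --linear '[[-0.3, -0.06, 0], [-0.5, -0.1, 0], [-0.3, -0.06, 0.3], [0, 0, 0.9], [0, 0, 0.9]]' --angular '[[0, 0, 0], [0, 0, 0], [0, 0, 0], [0, 0, 0], [0, 0, 0]]' --jaw '[1, 1, 1, 1, 1]'

```text
time: 24.45
tool_pos: [533.1, 257.6, 340.2]
ee_rot: [0.995, 0.098, -0.001, 0.0]
force: [-0.2, -0.2, 0.3]
width: 0.004
grip_force: 0.0
```

Call:
drive_tool --linear '[[-0.5, -0.1, 0.9], [-0.9, -0.2, 0.9], [-0.9, -0.6, 0.5], [-0.9, -0.9, 0.2], [-0.9, -0.9, 0]]' --angular '[[0, 0, 0], [0, 0, 0], [0, 0, 0], [0, 0, 0], [0, 0, 0]]' --jaw '[1, 1, 1, 1, 1]'

```text
time: 24.95
tool_pos: [451.2, 203.5, 391.4]
ee_rot: [0.995, 0.098, 0.001, -0.0]
force: [-0.9, 0.0, 0.6]
width: 0.002
grip_force: 0.0
```

Call:
drive_tool --linear '[[-0.3, -0.95, 0], [-0.3, -0.95, 0], [-0.3, -0.95, 0], [0, -0.95, 0], [0, -0.5, 0]]' --angular '[[0, 0, 0], [0, 0, 0], [0, 0, 0], [0, 0, 0], [0, 0, 0]]' --jaw '[1, 1, 1, 1, 1]'

```text
time: 25.45
tool_pos: [433.4, 116.8, 390.3]
ee_rot: [0.995, 0.097, 0.0, 0.0]
force: [-0.6, -1.0, -0.3]
width: 0.006
grip_force: 0.0
```

Call:
drive_tool --linear '[[0, -0.95, 0], [0, -0.95, 0], [0, -0.95, 0], [0, -0.5, 0], [0, 0, 0]]' --angular '[[0, 0, 0], [0, 0, 0], [0, 0, 0], [0, 0, 0], [0, 0, 0]]' --jaw '[1, 1, 1, 1, 1]'

```text
time: 25.95
tool_pos: [434.2, 50.2, 390.1]
ee_rot: [0.995, 0.096, 0.0, -0.0]
force: [-0.1, -0.2, -0.1]
width: 0.005
grip_force: 0.0
```

```bash
python3 - <<'E'
from h import *
d=snap('top');e=snap('scene')
cv2.imwrite('pics/t6.png',np.hstack([cv2.resize(d['frame'][125:245,225:321],(400,500),interpolation=cv2.INTER_CUBIC),cv2.resize(e['frame'][130:230,230:310],(400,500),interpolation=cv2.INTER_CUBIC)]))
E
```

```text
(no output)
```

View pics/t6.png

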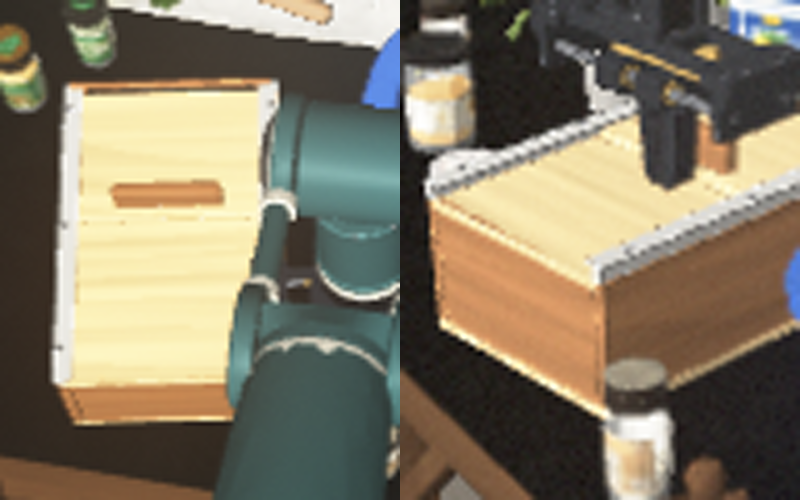

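Top shows the hatch closed up to the dark pad line at (170,90), pull at (167,190), and the jar unmoved. Handing in.

```bash
python3 -c "
from rig import arm
print(arm.close_job())"
```

```text
the job is handed in; nothing more can be done
None
```

I seated the tray on its posts with both cutters in it. I then slid the hatch past the catch to the pad, pressing at most about 31 N. It sprang back once on release, so I pressed it home again and it held. The robot didn't touch the jar, block, tin or pot, and the job is handed in at about 26 s; no verdict came back.

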